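# Release and push off a vacuum filter cover

## Robot

A 6-joint arm with a two-finger parallel gripper is mounted at the origin on the work surface. World frame = base frame: x ahead of the robot, y to its left, z up, the work surface at z = 0. Lengths are in mm, angles in rad, forces in N, time in s.
With the tool pointing down it reaches from about 300 to 775 mm from the base axis. Payload 14.6 kg.
Tool frame: the origin (TCP) lies on the centre line of the jaws, within the pads' length; the fingertips stand 8 mm ahead of it and the grasp point (between the pads) lies 11 mm behind it; z points along the fingers, y is the direction in which the jaws open and shut (so a half turn about z gives the same grasp; the last joint's range is limited). The gripper opens to 94 mm and grips with 3 to 60 N. Pads are 16 mm wide; open, the fingers measure 119 mm over their backs; the gripper's body (75 mm by 177 mm) begins 78 mm behind the grasp point.
Start: joints at [-1.399, 0.3, 1.521, -0, 1.321, -0.067], TCP at [130.089, -534.384, 213.446] pointing down, gripper open.
Joint ranges: [-3.03, 3.03], [-0.79, 2.21], [0.23, 2.52], [-1.04, 4.18], [0, 3.07], [-2.55, 2.55]. Speed limits (rad/s): [2.22, 2.22, 2.57, 3.14, 3.14, 3.14].

## Interface

Orientations are given as [roll, pitch, yaw] about the fixed x, y, z axes, in that order (R = Rz(yaw) Ry(pitch) Rx(roll)).
In Python, from cell import read_state, cams, manip gives the robot as it stands.
- The arm moves only by the shell command python3 -m handwheel 'ROWS' [OPENING] [FORCE]. ROWS is JSON, a list of rows, each a list of 4 numbers: the shift along the tool's x, y, z in m, then the turn about the tool's z in degrees. In form: [[dx, dy, dz, turn], ...]. A call has 1 to 5 rows; each row is the pose to reach, as a shift and turn from the pose measured when the call began, along the tool's axes at that moment; what a row does not reach only later rows make up. A row lasts 1/8 s, in which the tool goes at most 62.5 mm and 10.7 degrees, less where a joint would pass 70% of its speed; a pose out of reach is approached as far as the arm can. A call with a gripper value outside its range is refused whole. OPENING is the closure, from 0 (fully open) to 1 (shut), set as the call begins (- or left out, the last holds). The fingers move at their own pace and stop on an object; FORCE is the grip in N (left out, the last holds). Time passes only in rows, so rows that repeat a pose let the fingers close. It gives the time, the measured TCP pose, the force and the opening at its end, in the units of the state.
- read_state(): the state, without advancing time (a new reading comes with each control period).
- cams.camera(name): name is "scene" or "top"; returns the picture (480x640x3 uint8, red, green, blue); there is no depth.
- cams.get_calibration(name): a dict with "vertical_fov" (degrees; the focal length in pixels is half the picture's height over the tangent of half this angle, whatever the lens; pixels are square), "cx", "cy" (the principal point, pixels), "R" (3x3) and "t" (3): a world point X has camera coordinates R X + t. Camera axes: x right, y down, z forward; pixel columns grow to the right and rows downward; lengths in mm; the calibration is good to about 2 mm. A picture is of the moment at which its call begins. get_calibration takes no time and is no camera call.
- manip.sign_off(): hands the job in, once; it reports no verdict.
The state is a dict: "clock": time; "joints": joint angles; "qd": joint speeds; "effort": joint torques, N m; "eef_pos": TCP position; "eef_rot": TCP orientation; "wrist_force": force on the tool from outside, world axes, zero at the start; "moment": the same for the moment, N m; "finger_gap": finger opening in mm.
Only numpy, scipy, OpenCV 4.12 (cv2) and the standard library are available. Lean on these libraries where they do the work, as an engineer would, in place of code of your own. Each camera call takes 0.05 s, during which the arm holds its last target. There are 200 camera calls.

## Task

The vacuum cleaner's white filter box is fixed on a plywood service board. Press the orange snap tab at its side down with the fingertips until the blue filter cover springs forward, then push the cover by its raised dark-blue rib off its seat until all of it is clear of the box and lies flat and about straight on the cork rest. Only push and press with the outside of the fingers: do not grip the cover, lift it or bear down hard on it, and leave the other things on the bench where they are.

Things in the scene. Friction and masses are not known exactly. Their poses are not given: they have to be found in the camera images.
- fixture: Plywood board with white filter box and cork rest, fixed to the bench, 380 x 160 mm. Origin: middle of the board, at bench height; z up, +x is the way the cover slides off. In this frame (mm): the box spans x -165 to -15, y -56 to 56, its side rails and rear wall up to z 61.5; it is open at x -15. The tab is on its -y side.
- seat (a point): Middle of the seat in the white box where the cover's underside rests: fixture x -85, y 0, z 50 mm; axes as the fixture's. The side rails overlap the cover's long edges by 3.5 mm from above, so the cover can only slide along +x, out of the box.
- rest (a point): Middle of the top of the cork rest: fixture x 85.5, y 0, z 48.5 mm. The cork spans fixture x -14 to 185, y -74 to 74 mm; it continues the seat, 1.5 mm lower.
- tab_pad (a point): Point to press, on top of the snap tab's flat orange pad: at rest fixture x -85, y -97, z 44 mm, beside the box. The pad is 34 (x) x 57 (y, -58 to -115) x 5 mm, free space below. Pressed here it goes down 15 mm to its stop with some 3 to 8 N, swinging the tab's nose out of a notch in the cover's edge. Sprung: it rises when let go.
- tab (a joint): Angle of the snap tab, rad: 0 at rest (locked), grows as the pad goes down; the cover is free above about 0.22, stop at 0.32. After the cover has sprung forward the nose rests on the cover's edge at 0.1 to 0.2; it returns to 0 when the cover has gone past.
- cover: Loose blue plate 130 (x) x 90 (y) x 6 mm, about 120 g. Origin: middle of its underside, axes as the fixture's while seated. Locked: origin at fixture x -85. With the tab pressed home a spring drives it about 12 mm along +x, where it stays. Sliding it on takes 0.5 to 4 N. It is clear of the box with its origin beyond x 50; its front reaches the cork's far end at x 120.
- cover_rib (a point): Middle of the top of the cover's raised dark-blue rib, 24 mm above the cover's underside, 20 mm behind (-x of) its origin. The rib is 8 (x) x 50 (y) mm and stands 18 mm above the plate. Push on its rear (-x) face; behind it 43 mm are free before the box's rear wall while locked, 55 mm once sprung forward.
- screwdriver: loose screwdriver lying on the bench beyond the -x end of the board, about 200 mm long; bystander
- jar: loose closed jar, 50 mm diameter, 65 mm tall, just beyond the cork end of the board; bystander
- tape: loose roll of yellow tape lying flat, 64 mm diameter, 20 mm high, on the tab side of the board; bystander
- spare: loose small cardboard carton 80 x 50 x 45 mm, on the tab side of the board; bystander
- mug: loose white mug, 80 mm diameter, 90 mm tall; bystander
- cleaner: loose green bottle, 64 mm diameter, 150 mm tall; bystander
- brush: loose hand brush lying on the bench; bystander
Not all that is in view belongs to the job. Of the things that look like the cover, the largest one is meant.

How it is judged (in metres and radians):
On the way, in this order (a step that is already met when the one before it is completed fails the run):
1. the tab is pressed and the cover has sprung at least 7 mm forward, still on its seat (value of joint tab above 0.07 rad and x of cover in the frame of fixture between -0.078 and 0 m), for 0.1 s.
2. the whole cover is pushed clear of the filter box (x of cover in the frame of fixture above 0.0505 m), for 0.1 s.
At the end, for the whole second after the job is handed in: The cover lies still and flat (within 3 degrees) on the cork rest, its origin between 50.5 and 140 mm along fixture x and within 40 mm of the middle line, turned less than 0.5 rad; the snap tab has risen again (below 0.08 rad) (x of cover in the frame of fixture between 0.0505 and 0.14 m and y of cover in the frame of fixture between -0.04 and 0.04 m and z of cover in the frame of fixture between 0.044 and 0.053 m and angle between cover's own z axis and vertical below 0.05 rad and angle between the x axis of cover and the x axis of fixture, either way round below 0.5 rad and linear speed of cover below 0.02 m/s and value of joint tab below 0.08 rad); the robot touches nothing.
It fails at once if the cover is lifted (20 mm above its seat) or tipped by more than 0.35 rad (z of cover in the frame of fixture above 0.07 m or angle between cover's own z axis and vertical above 0.35 rad).
It fails at once if the cover is pushed over the edge of the cork rest (z of cover in the frame of fixture below 0.03 m).
It fails at once if the cover is gripped or borne down on hard (more than 35 N from the fingers) (contact force between the fingers and cover above 35 N).
It fails at once if another thing on the bench is moved by more than 30 mm (distance of any of screwdriver, jar, tape, spare, mug, cleaner, brush from where it was at the start of the episode above 0.03 m).
It also fails if it takes over 45 s, if anything falls off the work surface, if the arm or the gripper's body presses on something with over 40 N, if the wrist force passes 120 N, or if a joint passes its speed limit or range.

## Working session

There is one attempt and no reset: what is moved stays moved. The work goes in short steps, Python scripts to look and compute and a shell command to move; the robot and the scene stay as the last step left them, time stands still between calls to the robot, and variables do not carry over. Pictures are saved under pics/ and viewed, about 8 in all and at most 12, crops included, and the job is handed in when it is done.

```bash
mkdir -p pics; python3 - <<'E'
from cell import read_state,cams
import cv2,json
print(read_state())
for n in("scene","top"):
    print(n,cams.get_calibration(n)); cv2.imwrite(f"pics/{n}0.png",cams.camera(n)[:,:,::-1])
E
```

```text
{'clock': 0.0, 'joints': array([-1.39862146e+00,  3.00446514e-01,  1.52157503e+00,  3.66282459e-05,
        1.32073312e+00, -6.65840892e-02]), 'qd': array([ 6.21980958e-04, -8.40308022e-05, -4.37525591e-04, -6.11387867e-04,
        5.64941678e-04, -2.53155026e-03]), 'effort': array([ 1.16898968e-04, -5.31804264e+01, -3.52738667e+01,  7.08943186e-02,
        2.44784314e-02, -5.78338904e-05]), 'eef_pos': array([ 130.04354428, -534.13812662,  212.90238016]), 'eef_rot': array([-3.14043557e+00, -1.12714613e-04,  2.38749808e-01]), 'wrist_force': array([0.61459422, 0.36082079, 0.77105953]), 'moment': array([-0.00294469,  0.00191503, -0.0229501 ]), 'finger_gap': 93.78292134445391}
scene {'vertical_fov': 53.869578307832334, 'cx': 322.5882844315429, 'cy': 241.56270312268293, 'R': array([[ 0.58031257,  0.81435755, -0.00768826],
       [ 0.6463623 , -0.46630088, -0.6039696 ],
       [-0.49543224,  0.34552175, -0.79697027]]), 't': array([-291.29450531, -260.79968057, 1429.76474305])}
top {'vertical_fov': 42.115110864177076, 'cx': 309.82223094239566, 'cy': 241.7814711385471, 'R': array([[ 0.02853194, -0.99945023,  0.01688694],
       [-0.99332105, -0.03023837, -0.11135048],
       [ 0.1117999 , -0.0135971 , -0.99363771]]), 't': array([ -20.30395657,  477.84515494, 1457.92490565])}
```

View pics/top0.png

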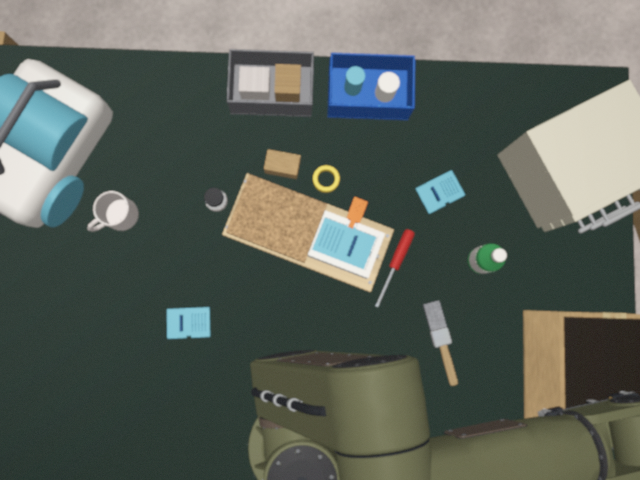

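View pics/scene0.png

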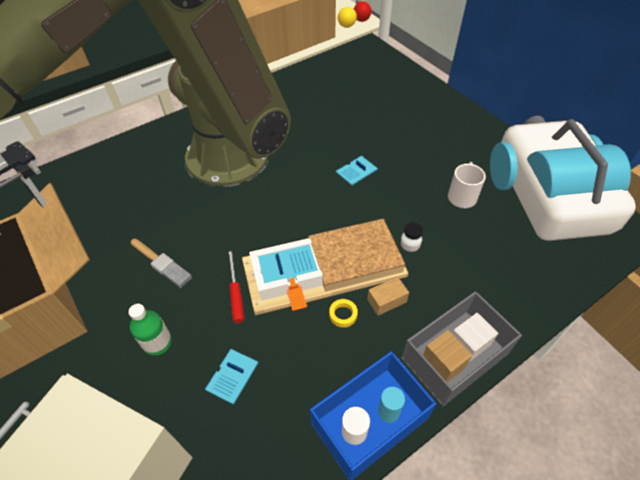

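Top view: the candidates for the cover are (345,243) in the white box, plus loose blue plates at (440,192) and (188,323). I choose the one in the box: it is the largest, it is seated, and it has the orange tab at (357,210) beside it. A close crop will check this.

```bash
python3 - <<'E'
import cv2
a=cv2.imread("pics/top0.png")[160:300,210:410]; cv2.imwrite("pics/topc.png",cv2.resize(a,None,fx=4,fy=4,interpolation=cv2.INTER_CUBIC))
E
```

```text
(no output)
```

View pics/topc.png

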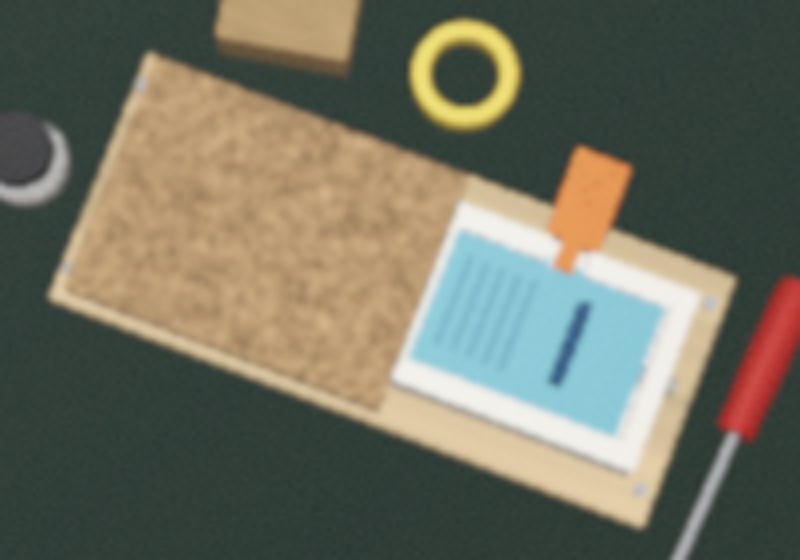

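The crop shows the cover in the box, with its rib near crop (570,343) and the tab pad near (592,200). Next I fit the fixture pose.

```bash
cat > h.py <<'E'
import numpy as np
from cell import cams
def proj(n,X):
    c=cams.get_calibration(n); f=240/np.tan(np.radians(c["vertical_fov"])/2)
    p=np.atleast_2d(X)@np.array(c["R"]).T+c["t"]; return np.c_[f*p[:,0]/p[:,2]+c["cx"],f*p[:,1]/p[:,2]+c["cy"]]
def toW(p,F):
    c,s=np.cos(p[2]),np.sin(p[2]); F=np.atleast_2d(np.array(F,float)); return np.c_[p[0]+c*F[:,0]-s*F[:,1],p[1]+s*F[:,0]+c*F[:,1],F[:,2]]
E
python3 - <<'E'
from h import *
import cv2
from scipy.optimize import least_squares
F=[(-15,-56,61.5),(-165,-56,61.5),(-165,56,61.5),(-15,56,61.5),(185,-74,48.5),(-14,-74,48.5),(-68,-115,44),(-102,-115,44),(-105,-25,74),(-105,25,74)]
U=np.array([(462,203),(702,292),(632,472),(395,380),(150,55),(470,175),(580,147),(632,165),(587,303),(553,383)])/4+[210,160]
r=least_squares(lambda p:(proj("top",toW(p,F))-U).ravel(),[500,0,1.2],loss="soft_l1",x_scale=[100,100,1])
print(r.x); print((proj("top",toW(r.x,F))-U).round(1).tolist())
np.save("p.npy",r.x)
print(toW(r.x,[(-85,-97,44),(-105,0,74),(85.5,0,48)]).round(1))
a=cv2.imread("pics/scene0.png")
for q in proj("scene",toW(r.x,F)): cv2.circle(a,tuple((q*16).astype(int)),16,(0,0,255),-1,shift=4) if 0 else cv2.circle(a,tuple(np.round(q).astype(int)),1,(0,0,255),-1)
cv2.imwrite("pics/sc.png",cv2.resize(a[200:330,230:430],None,fx=4,fy=4,interpolation=cv2.INTER_CUBIC))
E
```

```text
[501.82614851  -6.68969396   1.23189259]
[[-0.4, -0.5], [-0.4, 0.2], [0.4, -0.0], [-0.8, -0.3], [1.4, 0.2], [-0.3, 0.2], [-0.5, -0.2], [-0.1, 0.4], [0.2, -0.1], [1.1, 0.0]]
[[ 565.1 -119.1   44. ]
 [ 466.9 -105.7   74. ]
 [ 530.3   73.9   48. ]]
```

View pics/sc.png

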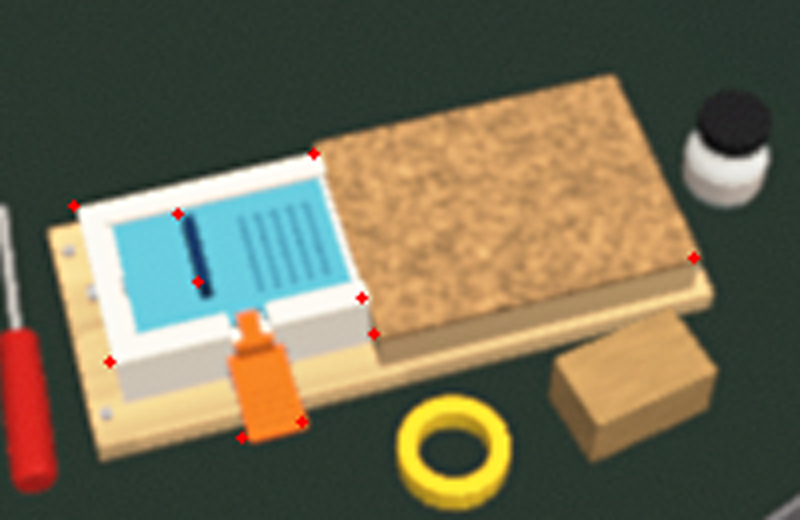

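The scene view agrees to about 2 px (4 mm), so I fit both views jointly and add a helper that computes shifts.

```bash
cat >> h.py <<'E'
def go(F):  # F: wanted fingertip in fixture frame -> tool shift (m) and turn (deg)
    from cell import read_state
    from scipy.spatial.transform import Rotation as R
    p=np.load("p.npy"); s=read_state(); M=R.from_euler("xyz",s["eef_rot"])
    d=toW(p,F)[0]+[0,0,8]-s["eef_pos"]
    c,si=np.cos(p[2]),np.sin(p[2]); e=s["eef_pos"][:2]-p[:2]
    print("t",round(s["clock"],2),"tip fix",np.round([c*e[0]+si*e[1],-si*e[0]+c*e[1],s["eef_pos"][2]-8],1),"F",s["wrist_force"].round(1),"gap",round(s["finger_gap"],1))
    print("tilt",np.round(M.as_matrix()[:,2],3),"shift",(M.inv().apply(d)/1000).round(4),"turn",round(-np.degrees(p[2]-s["eef_rot"][2]),1))
E
python3 - <<'E'
from h import *
from scipy.optimize import least_squares
F=[(-15,-56,61.5),(-165,-56,61.5),(-165,56,61.5),(-15,56,61.5),(185,-74,48.5),(-14,-74,48.5),(-68,-115,44),(-102,-115,44),(-105,-25,74),(-105,25,74)]
U=np.array([(462,203),(702,292),(632,472),(395,380),(150,55),(470,175),(580,147),(632,165),(587,303),(553,383)])/4+[210,160]
V=np.array([(366,296),(118,363),(78,208),(322,150),(698,262),(380,335),(309,430),(248,443),(207,297),(188,215)])/4+[230,200]
f=lambda p:np.r_[proj("top",toW(p,F))-U,proj("scene",toW(p,F))-V]
r=least_squares(lambda p:f(p).ravel(),[500,0,1.2],loss="soft_l1",x_scale=[100,100,1])
print(r.x,f(r.x).round(1).tolist()); np.save("p.npy",r.x)
print(toW(r.x,[(-85,-97,44),(-105,0,74)]).round(1))
go((-85,-99,110))
E
```

```text
[503.93765796  -5.44587797   1.23132585] [[-0.9, -1.4], [-0.9, -0.6], [-0.1, -0.9], [-1.3, -1.2], [0.9, -0.7], [-0.8, -0.7], [-1.0, -1.1], [-0.6, -0.5], [-0.3, -1.0], [0.5, -0.9], [-0.1, 0.6], [-1.8, -0.5], [-0.9, -0.2], [-1.6, 0.3], [-0.3, -1.6], [-1.0, 0.1], [-1.2, -2.0], [-0.6, -1.6], [-1.7, -4.3], [-1.6, -0.7]]
[[ 567.1 -117.9   44. ]
 [ 469.  -104.5   74. ]]
t 0.1 tip fix [-623.1  176.5  205. ] F [-0.6  0.7  1.2] gap 94.0
tilt [-0.     0.001 -1.   ] shift [ 0.5248 -0.3     0.0953] turn -56.9
```

```bash
python3 -m handwheel '[[0.05,-0.028,0,-5],[0.1,-0.057,0,-11],[0.15,-0.086,0,-17],[0.2,-0.114,0,-22],[0.25,-0.143,0,-27]]' 1 20; python3 -c "
from h import *
go((-85,-99,110))"
```

```text
clock: 0.72
eef_pos: [340.2, -334.6, 213.0]
eef_rot: [-3.141, -0.001, 0.713]
wrist_force: [1.1, -0.2, -0.6]
finger_gap: 47.2
t 0.72 tip fix [-364.9   44.8  205. ] F [ 1.1 -0.2 -0.6] gap 47.2
tilt [-0.     0.001 -1.   ] shift [ 0.3143 -0.0137  0.0952] turn -29.7
```

```bash
python3 -m handwheel '[[0.055,-0.002,0,-6],[0.11,-0.005,0,-12],[0.165,-0.007,0.02,-18],[0.22,-0.01,0.04,-24],[0.27,-0.012,0.05,-30]]'; python3 -c "
from h import *
go((-85,-99,110))"
```

```text
clock: 1.35
eef_pos: [537.3, -147.2, 161.8]
eef_rot: [-3.139, -0.001, 1.24]
wrist_force: [-0.2, -0.4, -0.1]
finger_gap: 1.0
t 1.35 tip fix [-122.5  -78.7  153.8] F [-0.2 -0.4 -0.1] gap 1.0
tilt [-0.002  0.002 -1.   ] shift [0.0373 0.0208 0.0438] turn 0.5
```

```bash
python3 -m handwheel '[[0.037,0.021,0.02,0.5],[0.037,0.021,0.06,0.5],[0.037,0.021,0.09,0.5],[0.037,0.021,0.09,0.5]]'; python3 - <<'E'
from h import *
import cv2
go((-85,-99,28))
im=[cams.camera(n)[:,:,::-1] for n in("scene","top")]
a=cv2.resize(im[0][180:330,230:370],(560,600),interpolation=cv2.INTER_CUBIC)
cv2.imwrite("pics/tab1.png",a); cv2.imwrite("pics/tab1t.png",im[1])
E
```

```text
clock: 1.85
eef_pos: [567.8, -118.4, 69.8]
eef_rot: [-3.135, -0.001, 1.232]
wrist_force: [0.1, -0.2, 0.5]
finger_gap: 0.4
t 1.85 tip fix [-85.2 -97.9  61.8] F [ 0.1 -0.2  0.5] gap 0.4
tilt [-0.006  0.003 -1.   ] shift [0.0002 0.0014 0.0338] turn 0.0
```

View pics/tab1.png

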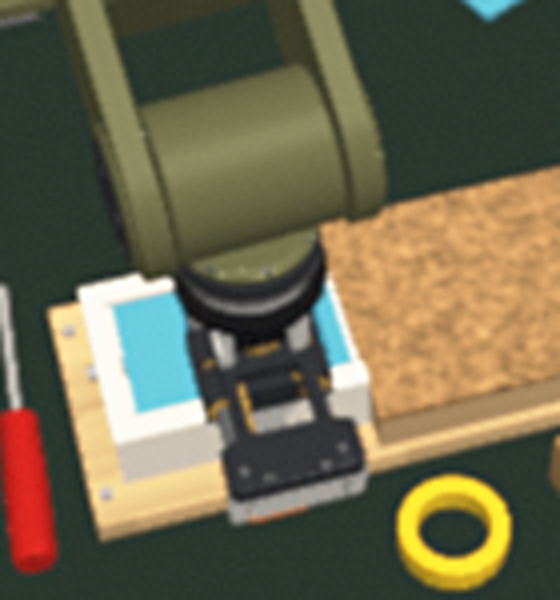

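The gripper hides the tab except for a sliver of orange at crop (275,518), which is where it should be. I press in stages and watch the force.

```bash
python3 -m handwheel '[[0,0.002,0.012,0],[0,0.002,0.018,0],[0,0.002,0.022,0],[0,0.002,0.025,0],[0,0.002,0.025,0]]'; python3 -c "
from h import *
go((-85,-99,30))"
```

```text
clock: 2.58
eef_pos: [571.5, -119.7, 47.9]
eef_rot: [-3.141, -0.001, 1.231]
wrist_force: [0.8, -1.2, 0.5]
finger_gap: 0.5
t 2.58 tip fix [ -85.2 -101.7   39.9] F [ 0.8 -1.2  0.5] gap 0.5
tilt [-0.001  0.001 -1.   ] shift [ 0.0002 -0.0027  0.0099] turn 0.0
```

```bash
python3 -m handwheel '[[0,-0.003,0.003,0],[0,-0.003,0.006,0],[0,-0.003,0.008,0],[0,-0.003,0.008,0]]'; python3 -c "
from h import *
go((-85,-99,28))"
```

```text
clock: 3.08
eef_pos: [568.7, -118.7, 39.8]
eef_rot: [-3.141, -0.001, 1.231]
wrist_force: [2.6, -0.1, 2.1]
finger_gap: 0.5
t 3.08 tip fix [-85.2 -98.8  31.8] F [ 2.6 -0.1  2.1] gap 0.5
tilt [-0.001  0.001 -1.   ] shift [0.0002 0.0003 0.0038] turn -0.0
```

```bash
python3 -m handwheel '[[0,0,0.002,0],[0,0,0.004,0],[0,0,0.004,0]]'; python3 -c "
from h import *
go((-85,-99,28))"; python3 - <<'E'
from h import *
import cv2
im=[cams.camera(n)[:,:,::-1] for n in("scene","top")]
a=cv2.resize(im[0][240:330,230:350],(480,360),interpolation=cv2.INTER_CUBIC)
b=cv2.resize(im[1][200:290,300:380],(320,360),interpolation=cv2.INTER_CUBIC)
cv2.imwrite("pics/press.png",np.hstack([a,b]))
E
```

```text
clock: 3.45
eef_pos: [569.1, -118.8, 36.9]
eef_rot: [3.141, -0.001, 1.231]
wrist_force: [0.1, -1.0, 14.2]
finger_gap: 0.6
t 3.45 tip fix [-85.2 -99.2  28.9] F [ 0.1 -1.  14.2] gap 0.6
tilt [ 0.     0.001 -1.   ] shift [ 0.0002 -0.0002  0.0009] turn -0.0
```

View pics/press.png

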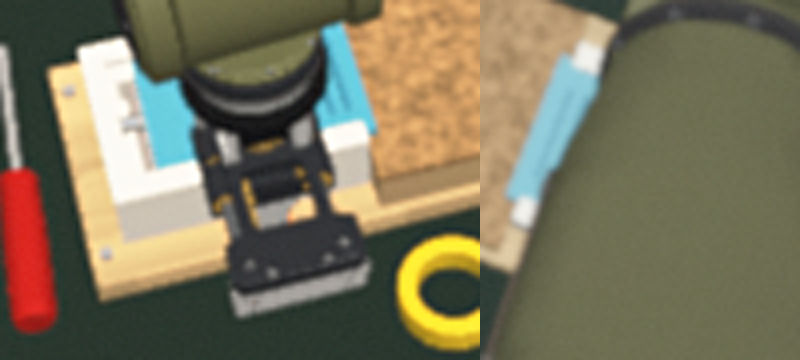

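The cover has sprung: in the left crop a gap shows at its rear near (130,120), and its front stands past the box opening near (370,125). The force of 14 N means the tab is at its stop. I lift off and go behind the rib.

```bash
python3 -m handwheel '[[0,0,-0.02,0],[0,0,-0.05,0],[0,0,-0.08,0],[0,0,-0.08,0]]' 0.79; python3 -c "
from h import *
go((-118,0,64))"
```

```text
clock: 4.05
eef_pos: [569.3, -118.9, 118.2]
eef_rot: [3.14, -0.001, 1.231]
wrist_force: [-0.6, 0.3, -0.5]
finger_gap: 19.8
t 4.05 tip fix [-85.2 -99.4 110.2] F [-0.6  0.3 -0.5] gap 19.8
tilt [ 0.002  0.001 -1.   ] shift [-0.0329 -0.0995  0.046 ] turn 0.0
```

```bash
python3 -m handwheel '[[-0.02,-0.05,0,0],[-0.033,-0.1,0,0],[-0.033,-0.1,0,0],[-0.033,-0.1,0.015,0],[-0.033,-0.1,0.025,0]]'; python3 - <<'E'
from h import *
import cv2
go((-118,0,64))
im=[cams.camera(n)[:,:,::-1] for n in("scene","top")]
a=cv2.resize(im[0][220:320,230:350],(480,400),interpolation=cv2.INTER_CUBIC)
b=cv2.resize(im[1][200:300,300:380],(320,400),interpolation=cv2.INTER_CUBIC)
cv2.imwrite("pics/rib.png",np.hstack([a,b]))
E
```

```text
clock: 4.68
eef_pos: [464.3, -116.6, 91.1]
eef_rot: [3.141, -0.001, 1.232]
wrist_force: [-0.1, -0.6, -0.5]
finger_gap: 19.6
t 4.67 tip fix [-118.     0.4   83.1] F [-0.1 -0.6 -0.5] gap 19.6
tilt [ 0.001  0.001 -1.   ] shift [-0.      0.0004  0.0191] turn 0.0
```

View pics/rib.png

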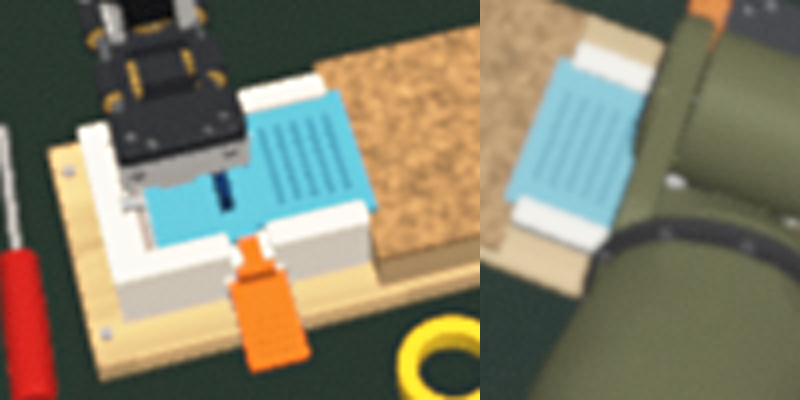

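The rib end shows at (222,190), with the fingers behind it. The tab nose rests on the cover's edge. I lower the fingers and make contact.

```bash
python3 -m handwheel '[[0,0,0.01,0],[0,0,0.019,0],[0,0,0.019,0],[0.008,0,0.019,0],[0.015,0,0.019,0]]'; python3 -c "
from h import *
go((-40,0,64))"
```

```text
clock: 5.4
eef_pos: [469.0, -101.8, 72.3]
eef_rot: [-3.141, -0.001, 1.232]
wrist_force: [-2.1, -2.9, 2.2]
finger_gap: 19.5
t 5.4 tip fix [-102.5    0.8   64.3] F [-2.1 -2.9  2.2] gap 19.5
tilt [-0.001  0.001 -1.   ] shift [0.0625 0.0009 0.0004] turn 0.0
```

There is contact, with about 3.5 N against the push. I push on.

```bash
python3 -m handwheel '[[0.012,0,0,0],[0.025,0.001,0,0],[0.037,0.001,0,0],[0.05,0.001,0,0],[0.06,0.001,0,0]]';python3 -c "
from h import *
go((53,0,64))"
```

```text
clock: 6.02
eef_pos: [490.4, -44.7, 72.5]
eef_rot: [-3.141, -0.001, 1.232]
wrist_force: [-0.0, -0.8, 0.5]
finger_gap: 19.7
t 6.03 tip fix [-41.5  -0.3  64.5] F [-0.  -0.8  0.5] gap 19.7
tilt [ 0.     0.001 -1.   ] shift [ 0.0945 -0.0002  0.0006] turn 0.0
```

```bash
python3 -m handwheel '[[0.012,0,0,0],[0.024,0,0,0],[0.036,0,0,0],[0.047,0,0,0],[0.057,0,0,0]]'; python3 -m handwheel '[[0.01,0,0,0],[0.02,0,0,0],[0.03,0,0,0],[0.035,0,0,0],[0.038,0,0,0]]'; python3 - <<'E'
from h import *
import cv2
go((53,0,64))
im=cams.camera("scene")[:,:,::-1]
cv2.imwrite("pics/push.png",cv2.resize(im[190:330,230:430],None,fx=4,fy=4,interpolation=cv2.INTER_CUBIC))
E
```

```text
clock: 6.65
eef_pos: [509.6, 9.8, 72.5]
eef_rot: [-3.141, -0.001, 1.232]
wrist_force: [-1.0, -0.1, -0.4]
finger_gap: 20.3
clock: 7.28
eef_pos: [522.2, 45.8, 72.5]
eef_rot: [-3.141, -0.001, 1.232]
wrist_force: [-0.6, -0.9, 1.1]
finger_gap: 19.8
t 7.28 tip fix [54.4 -0.2 64.5] F [-0.6 -0.9  1.1] gap 19.8
tilt [-0.     0.001 -1.   ] shift [-0.0014 -0.0002  0.0005] turn 0.1
```

View pics/push.png

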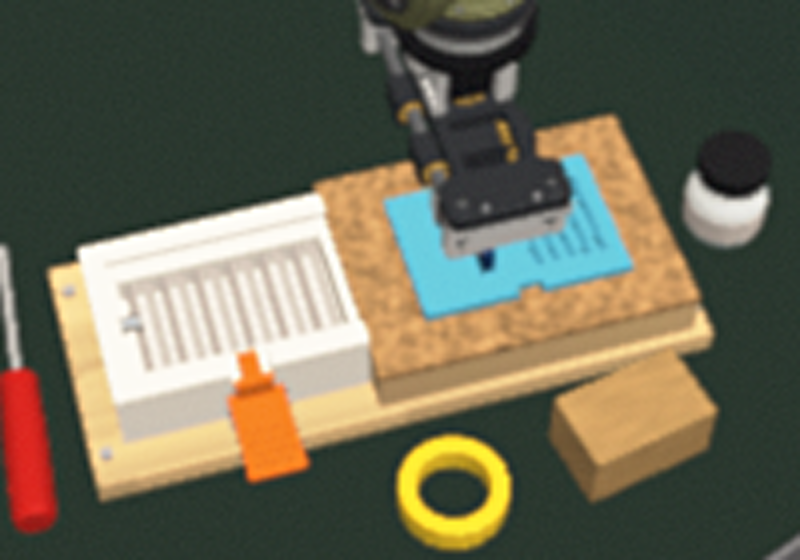

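The cover lies on the cork with its rear corners at (388,200) and (432,316), clear of the box edge at (368,330). I back off, rise, and measure it.

```bash
python3 -m handwheel '[[-0.008,0,0,0],[-0.015,0,0,0],[-0.015,0,-0.03,0],[-0.02,0,-0.08,0],[-0.04,0,-0.13,0]]'; python3 -m handwheel '[[-0.05,0,-0.03,0],[-0.1,0,-0.03,0],[-0.15,0,-0.03,0],[-0.2,0,-0.03,0],[-0.2,0,-0.03,0]]'; python3 - <<'E'
from h import *
import cv2
go((53,0,64)); p=np.load("p.npy")
im=cams.camera("top")[:,:,::-1].copy(); cv2.imwrite("pics/end.png",im)
hsv=cv2.cvtColor(im,cv2.COLOR_BGR2HSV); m=cv2.inRange(hsv,(85,70,90),(105,255,255)); m[:170]=0;m[300:]=0;m[:,:215]=0;m[:,400:]=0
c=max(cv2.findContours(m,0,1)[0],key=cv2.contourArea); q=cv2.boxPoints(cv2.minAreaRect(c))
k=cams.get_calibration("top"); f=240/np.tan(np.radians(k["vertical_fov"])/2); R=np.array(k["R"]);C=-R.T@k["t"]
d=np.c_[(q-[k["cx"],k["cy"]])/f,np.ones(4)]@R; W=C+d*((54.5-C[2])/d[:,2])[:,None]
e=W[:,:2]-p[:2]; X=np.c_[np.cos(p[2])*e[:,0]+np.sin(p[2])*e[:,1],-np.sin(p[2])*e[:,0]+np.cos(p[2])*e[:,1]]
print(X.round(1),X.mean(0))
cv2.imwrite("pics/endc.png",cv2.resize(im[130:310,190:430],None,fx=3,fy=3,interpolation=cv2.INTER_CUBIC))
E
```

```text
clock: 7.95
eef_pos: [508.6, 7.6, 204.0]
eef_rot: [-3.141, -0.001, 1.233]
wrist_force: [0.3, -0.5, 0.5]
finger_gap: 19.4
clock: 8.57
eef_pos: [440.9, -183.8, 233.7]
eef_rot: [-3.141, -0.001, 1.228]
wrist_force: [-0.1, 0.3, -0.3]
finger_gap: 19.9
t 8.57 tip fix [-1.891e+02  1.000e-01  2.257e+02] F [-0.1  0.3 -0.3] gap 19.9
tilt [-0.     0.001 -1.   ] shift [ 0.242  -0.0006  0.162 ] turn -0.2
[[149.9  45. ]
 [151.2 -41.5]
 [ 24.3 -41.4]
 [ 23.8  44.9]] [87.31876861  1.77239642]
```

View pics/endc.png

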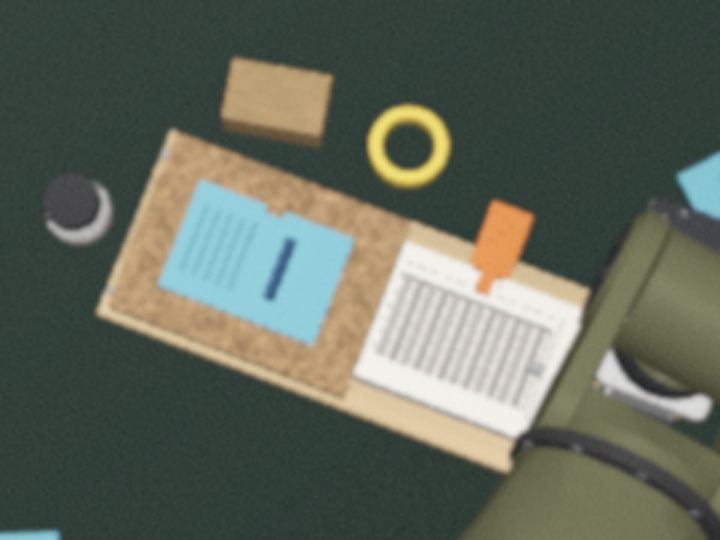

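The cover lies straight on the cork with its middle at crop (257,262), fixture x ≈ 87 and y ≈ 2 mm. The tab is back up at (503,235), and the robot is clear.

```bash
python3 -c "
from cell import manip
print(manip.sign_off())"
```

```text
the job is handed in; nothing more can be done
None
```

I pressed the snap tab down to its stop with about 14 N, and the cover sprung forward. I then pushed it by its rib out of the box and onto the cork, with forces on the arm reading at most about 4 N between moves. Then I backed the arm away and handed the job in at about 8.6 s.

- **Cover:** the last top picture puts its middle at fixture x ≈ 87 mm, y ≈ 2 mm, turned by less than 0.02 rad. It looked flat, but I didn't measure its tilt.
- **Tab:** it looks back at rest in the picture; I didn't measure its angle.
- **Bystanders:** the jar, tape and carton look unmoved in the last picture, and the screwdriver did in the view before it. I didn't check the mug, bottle or brush at the end, but the arm's path stayed well away from them.
- **Disagreement:** the two cameras differed by up to about 4 mm on the fixture's position, so I used a joint fit. The largest leftover was about 4 px on one rib point in the scene view. The cover's position above carries a few mm of uncertainty, well inside the limits.

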